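# Hold a freezer temperature logger flush on the tilted contacts of its reader

### The arm

A 6-joint arm with a two-finger parallel gripper is mounted at the origin on the work surface. World frame = base frame: x ahead of the robot, y to its left, z up, the work surface at z = 0. Lengths are in mm, angles in rad, forces in N, time in s.
With the tool pointing down it reaches from about 375 to 900 mm from the base axis. Payload 3.1 kg.
Tool frame: the origin (TCP) lies at the very end of the fingers, on their centre line; the grasp point (between the pads) lies 19 mm behind it (tcp_to_grasp is the x of the grasp point in the tool frame, in mm); x points along the fingers, z is the direction in which the jaws open and shut, and the axes are right-handed (so a half turn about x gives the same grasp; the last joint's range is limited). The gripper opens to 87 mm and grips with 3 to 60 N. Pads are 19 mm wide; open, the fingers measure 117 mm over their backs; the gripper's body (75 mm by 190 mm) begins 51 mm behind the grasp point.
Start: joints at [-1.347, 0.527, 1.433, -0, 1.181, -0.178], TCP at [244.442, -575.191, 222.548] pointing down, gripper open.
Joint ranges: [-3.08, 3.08], [-0.75, 2.2], [0.22, 2.44], [-1.43, 4.57], [0, 2.65], [-2.85, 2.85]. Speed limits (rad/s): [2.79, 2.79, 3.14, 3.14, 3.14, 3.14].

### API

Orientations are given as a 3x3 rotation matrix whose columns are the frame's x, y, z axes.
In Python, from plant import * gives the robot as it stands.
- The arm moves only by the tool move_arm, never from a script. Its arguments are lists of equal length, an entry for each row: "linear": the shift along the tool's x, y, z in mm, a list of three; "twist": the turn about the tool's x in rad. In form: {"linear": [[dx, dy, dz], ...], "twist": [twist, ...]}. A call has 1 to 12 rows; each row shifts and turns the commanded pose from where the row before left it, along the tool's axes as they then stand; what a row does not reach is not made up. A row lasts 1/8 s, in which the tool goes at most 62.5 mm and 10.7 degrees, less where a joint would pass 70% of its speed; a pose out of reach is approached as far as the arm can. A call is refused whole if a number of a shift passes 62.5 or a number of a turn 0.188, either way. A call with a gripper value outside its range is refused whole. "fingers" is the finger opening in mm, from 0 to 87, set as the call begins (left out, the last holds). The fingers move at their own pace and stop on an object; "newtons" is the grip in N (left out, the last holds). Time passes only in rows, so rows that do not move let the fingers close. It gives the time, the measured TCP pose, the force and the opening at its end, in the units of the state.
- get_state(): the state, without advancing time (a new reading comes with each control period).
- get_image(name): name is "scene" or "top"; returns the picture (400x640x3 uint8, blue, green, red); there is no depth.
- camera_model(name): a dict with "fx", "fy", "cx", "cy" (pixels), "rvec" (rotation vector, rad) and "tvec" (3), from world to camera coordinates, as OpenCV has them. Camera axes: x right, y down, z forward; pixel columns grow to the right and rows downward; lengths in mm; the calibration is good to about 2 mm. A picture is of the moment at which its call begins. camera_model takes no time and is no camera call.
- hand_in(): hands the job in, once; it reports no verdict.
The state is a dict: "time_s": time; "joint_positions": joint angles; "joint_velocities": joint speeds; "tau": joint torques, N m; "ee_pos": TCP position; "ee_rot": TCP orientation; "contact_force": force on the tool from outside, world axes, zero at the start; "ft_torque": the same for the moment, N m; "finger_gap": finger opening in mm.
Only numpy, scipy, OpenCV 4.12 (cv2) and the standard library are available. Lean on these libraries where they do the work, as an engineer would, in place of code of your own. Each camera call takes 0.05 s, during which the arm holds its last target. There are 200 camera calls.

### The job

Take the freezer's temperature logger from the desk and dock it on the tilted reader so that it can be read out: plain end down against the ledge, hanging eye uppermost, centred on the ledge. The head is left at whatever slope the last user clamped it, so feel for that slope, tilt the logger to match and press it flush on the face until all four sprung contact pins are pushed in; the pins push it off again if it is let go, so finish while still gripping it and holding it pressed there. Leave the two paper-wrapped samples and the glue bottle where they stand.

Things in the scene. Friction and masses are not known exactly. Their poses are not given: they have to be found in the camera images.
- logger_center (a point): Temperature logger: loose white plastic box 90 mm long (its x), 44 mm wide (y), 30 mm thick (z), about 0.16 kg, dark display on top, 13 mm hanging eye on its +x end; lies contact side down on the desk. This point is the centre of the box, half-way up. Grasp it here across the 44 mm, fingertips some 8 mm short of the underside so that they stay clear of the reader's face.
- logger_foot (a point): The middle of the lower edge of the logger's plain (-x) end: 45 mm from the logger's centre towards -x, in the plane of its underside. Same axes as the logger.
- reader: Reader: fixed stand with a tilting head. Origin on the desk under the middle of its foot (160 x 136 mm); x points level from the ledge side, which faces the robot, to the high side, y left, z up. The head's flat face, 96 mm wide, is clamped at some slope from 14 to 34 degrees from level, rising towards +x. The slope is not given: find it by touch or sight. Pressing does not move it.
- reader_hinge (a point): Middle of the head's tilt axis (a line along the reader's y), 50 mm above the desk, 55 mm to -x of the reader's origin; axes as the reader, not tilting. The face's plane contains the axis; it runs from 6 to 136 mm up the slope. At its low end a ledge 60 mm wide stands 10 mm proud, its stop side 12 mm up the slope from the axis. Posts 53 to 61 mm to either side rise 9 mm over the axis.
- sample_tall_center (a point): Bystander: jar wrapped in brown paper, 80 mm across, 125 mm tall, standing; this point is its centre.
- sample_short_center (a point): Bystander: jar wrapped in brown paper, 92 mm across, 95 mm tall, standing; this point is its centre.
- glue_center (a point): Bystander: glue bottle, 42 mm across, 125 mm tall, standing; this point is about half-way up it.
- pin_low_left (a joint): Sprung brass contact pin in the reader's face, 6 mm across, 36 mm up the slope from the tilt axis and 13 mm to the left (reader's +y). Value: how far it is pushed in, m: 0 free (tip 5 mm proud of the face), 0.005 level with the face; force 0.8 N to 1.8 N over that travel.
- pin_low_right (a joint): Sprung brass contact pin in the reader's face, 6 mm across, 36 mm up the slope from the tilt axis and 13 mm to the right (reader's -y). Value: how far it is pushed in, m: 0 free (tip 5 mm proud of the face), 0.005 level with the face; force 0.8 N to 1.8 N over that travel.
- pin_high_left (a joint): Sprung brass contact pin in the reader's face, 6 mm across, 80 mm up the slope from the tilt axis and 13 mm to the left (reader's +y). Value: how far it is pushed in, m: 0 free (tip 5 mm proud of the face), 0.005 level with the face; force 0.8 N to 1.8 N over that travel.
- pin_high_right (a joint): Sprung brass contact pin in the reader's face, 6 mm across, 80 mm up the slope from the tilt axis and 13 mm to the right (reader's -y). Value: how far it is pushed in, m: 0 free (tip 5 mm proud of the face), 0.005 level with the face; force 0.8 N to 1.8 N over that travel.
There are look-alikes about, which are no part of the job. What is shaped like the part that bears logger_center but purple is not meant.

How it is judged:
By the outcome, as a careful person would: the job done as asked, in the order asked, and still so for the second after the job is handed in, while the arm keeps its last pose, push and grip.
It also fails if it takes over 51 s, if anything falls off the work surface, if the arm or the gripper's body presses on something with over 40 N, if the wrist force passes 120 N, or if a joint passes its speed limit or range.

## Working session

There is one attempt and no reset: what is moved stays moved. The work goes in short steps, Python scripts to look and compute and a tool call to move; the robot and the scene stay as the last step left them, time stands still between calls to the robot, and variables do not carry over. Pictures are saved under pics/ and viewed, about 8 in all and at most 12, crops included, and the job is handed in when it is done.

Besides the shell and the picture viewer there is one more tool, called by a JSON object that holds its "fn" and its "kwargs". move_arm: Moves the arm, as the interface text tells. Its arguments: {"type":"object","properties":{"linear":{"type":"array"},"twist":{"type":"array"},"fingers":{"type":"number"},"newtons":{"type":"number"}},"required":["linear","twist"]}

```bash
mkdir -p pics; ls; python3 - <<'E'
from plant import *
import cv2,json
s=get_state();print(s)
for n in("scene","top"):
    im=get_image(n);cv2.imwrite(f"pics/{n}0.png",im);print(n,camera_model(n))
E
```

```text
pics
{'time_s': 0.0, 'joint_positions': array([-1.34749241e+00,  5.28439381e-01,  1.43389752e+00,  1.57378881e-05,
        1.18137167e+00, -1.78493143e-01]), 'joint_velocities': array([ 1.11407402e-04,  1.93026770e-04, -2.40266065e-05, -1.70009301e-03,
        9.97562899e-04, -2.20684308e-03]), 'tau': array([-5.29812842e-04, -4.40039062e+01, -1.76592278e+01,  6.31661760e-02,
        5.79477358e-02, -1.60171389e-04]), 'ee_pos': array([ 244.29340812, -574.49478946,  221.58959862]), 'ee_rot': array([[-4.54378400e-04,  9.20362131e-01,  3.91066927e-01],
       [ 2.06660938e-03,  3.91066996e-01, -9.20359894e-01],
       [-9.99997761e-01,  3.89990924e-04, -2.07972141e-03]]), 'contact_force': array([-0.33224571, -0.3655233 ,  0.53032036]), 'ft_torque': array([-0.02718944,  0.03309365,  0.03551132]), 'finger_gap': 87.41978292784718}
scene {'fx': 382.15631752653326, 'fy': 382.15631752653326, 'cx': 317.8066020918652, 'cy': 200.7236726023958, 'rvec': array([ 0.82785365,  2.7357416 , -0.81374633]), 'tvec': array([ 507.18979262, -205.14157909, 1284.92360932])}
top {'fx': 424.168617361926, 'fy': 424.168617361926, 'cx': 325.22935536568343, 'cy': 204.1532290170841, 'rvec': array([ 2.18028877, -2.21031393,  0.08677481]), 'tvec': array([ -20.47384377,  598.13863741, 1410.93849445])}
```

View pics/scene0.png

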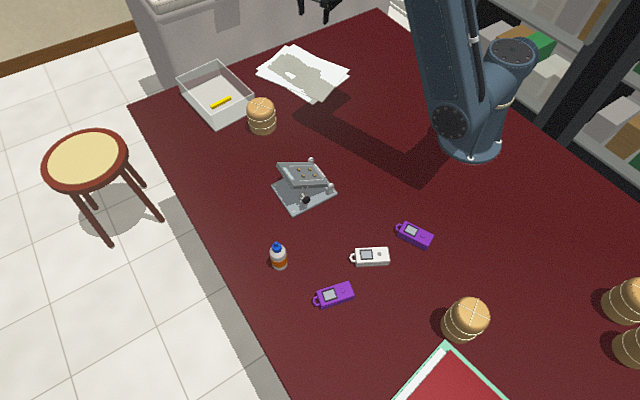

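View pics/top0.png

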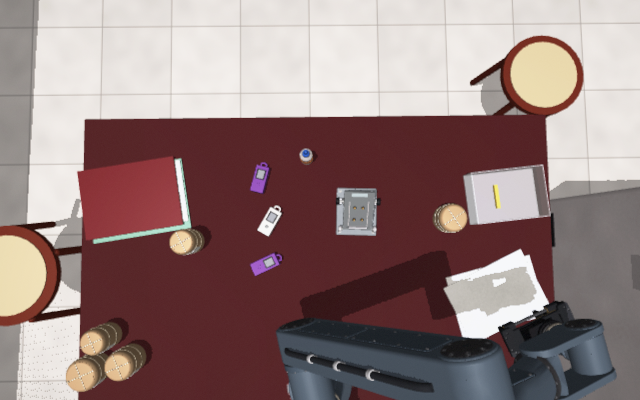

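The white logger is at about top (270,220) and scene (371,257). The reader is at top (357,211) and scene (304,185), with purple decoys either side of the logger. I'll enlarge both.

```bash
python3 - <<'E'
import cv2,numpy as np
t=cv2.imread("pics/top0.png");s=cv2.imread("pics/scene0.png")
r=lambda im,x,y,w,h,k:cv2.resize(im[y:y+h,x:x+w],None,fx=k,fy=k,interpolation=cv2.INTER_CUBIC)
a=r(t,330,180,56,60,7);b=r(t,250,195,40,50,7)  # 392x420, 280x350
c=np.zeros((420,680,3),np.uint8);c[:,:392]=a;c[:350,400:]=b
cv2.imwrite("pics/c1.png",c)
cv2.imwrite("pics/c2.png",r(s,262,150,133,120,6)[:600])
E
```

```text
(no output)
```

View pics/c1.png

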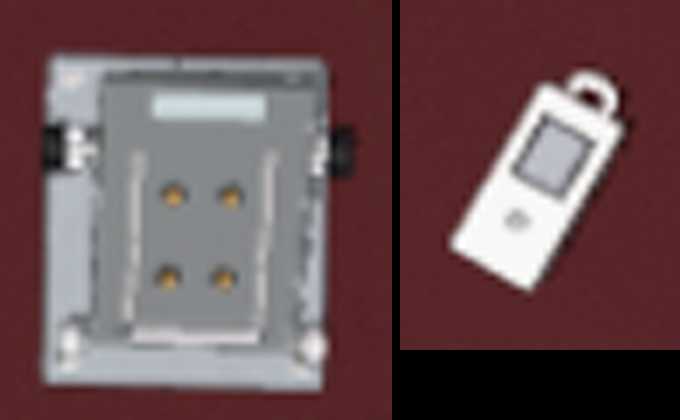

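View pics/c2.png

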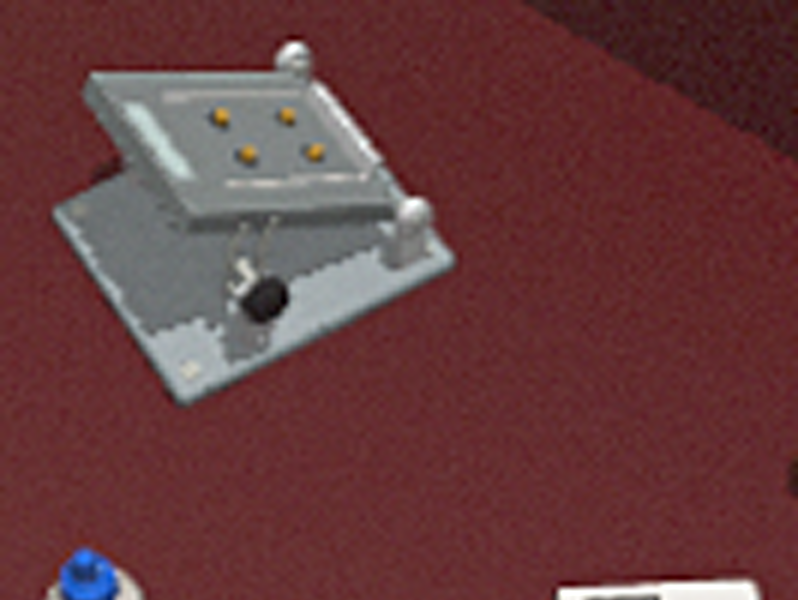

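```bash
cat > h.py <<'E'
import numpy as np,cv2
from plant import *
from scipy.optimize import least_squares
from scipy.spatial.transform import Rotation as R
CM={n:camera_model(n) for n in("scene","top")}
def proj(n,P):
    m=CM[n];K=np.array([[m["fx"],0,m["cx"]],[0,m["fy"],m["cy"]],[0,0,1]])
    return cv2.projectPoints(np.array(P,float).reshape(-1,3),m["rvec"],m["tvec"],K,None)[0][:,0]
def ray(n,uv,z):
    m=CM[n];Rm=cv2.Rodrigues(m["rvec"])[0];c=-Rm.T@m["tvec"]
    d=Rm.T@np.array([(uv[0]-m["cx"])/m["fx"],(uv[1]-m["cy"])/m["fy"],1]);return c+d*(z-c[2])/d[2]
E
cat > fit.py <<'E'
from h import *
f=lambda p,x,y,k:[x+(p[0]+.5)/k-.5,y+(p[1]+.5)/k-.5]
H=[('f',a,b,c) for a,b,c in[(80,13,2.5),(80,-13,2.5),(36,13,2.5),(36,-13,2.5)]]
F=[('b',80,68,0),('b',80,-68,0),('b',-80,-68,0),('b',-80,68,0)]
T=list(zip(H+F,[(174,195),(231,197),(168,278),(224,279),(47,57),(325,60),(322,388),(43,383)]))
S=list(zip(H+[('f',136,48,0),('f',136,-48,0)]+[F[0],F[1],F[3]],[(247,153),(220,116),(316,152),(287,115),(187,217),(91,75),(183,400),(55,212),(453,262)]))
def world(k,q):
    x,y,yaw,s,h=q;P=[]
    t,a,b,c=k
    if t=='b':p=[a,b,h]
    else:p=[-55+a*np.cos(s)-c*np.sin(s),b,50+a*np.sin(s)+c*np.cos(s)]
    return R.from_euler('z',yaw).apply(p)+[x,y,0]
def res(q,sets=(0,1),rob=True):
    r=[]
    for i,(n,L,o) in enumerate((("top",T,(330,180,7)),("scene",S,(262,150,6)))):
        if i in sets:
            r+=list((proj(n,[world(k,q[:5]) for k,_ in L])-[f(p,*o) for _,p in L]+(q[5+2*i:7+2*i])).ravel())
    if len(q)>5:r+=list(np.array(q[5:])*.7)
    return np.array(r)
g=ray("top",(357,211),20)
for sets in((0,1),(0,),(1,)):
    o=least_squares(res,[g[0],g[1],0,.4,6,0,0,0,0],kwargs=dict(sets=sets),loss='soft_l1',f_scale=.5)
    print(sets,o.x.round(3),np.degrees(o.x[2:4]).round(2));print(o.fun[:-4].reshape(-1,2).round(2).tolist())
C=[ray("top",f((a-400,b),250,195,7),30) for a,b in[(545,80),(625,127),(533,291),(450,243)]]
C=np.array(C);print(C.round(1),C.mean(0));print([np.linalg.norm(C[i]-C[i-1]).round(1) for i in range(4)])
a=C[0]+C[1]-C[2]-C[3];print("yaw",np.degrees(np.arctan2(a[1],a[0])),proj("scene",C.mean(0)))
for n,p,z in[("scene",(469,308),95),("top",(450,217),110),("top",(185,242),110),("top",(306,155),125)]:print(ray(n,p,z).round())
E
python3 fit.py
python3 - <<'E'
import cv2
s=cv2.imread("pics/scene0.png")
cv2.imwrite("pics/c3.png",cv2.resize(s[235:275,340:400],None,fx=8,fy=8,interpolation=cv2.INTER_CUBIC))
E
```

```text
(0, 1) [ 5.70828e+02 -1.32931e+02 -3.50000e-02  5.81000e-01  5.70200e+00
  3.40000e-02 -1.63000e-01  5.20000e-02  1.17000e-01] [-2.   33.27]
[[-0.07, -0.36], [-0.08, -0.47], [-0.01, -0.48], [-0.01, -0.45], [0.15, 0.21], [0.19, 0.67], [0.0, 0.73], [-0.19, 0.61], [-0.11, 0.21], [-0.22, 0.18], [-0.46, 0.09], [-0.24, 0.23], [0.73, -0.49], [-0.28, -0.59], [0.46, 0.72], [-0.14, -0.39], [1.43, -0.09]]
(0,) [ 5.72928e+02 -1.32917e+02 -2.90000e-02  6.59000e-01  4.57500e+00
  1.10000e-02 -2.00000e-02  0.00000e+00  0.00000e+00] [-1.67 37.77]
[[-0.01, 0.25], [0.01, 0.09], [0.05, -0.42], [0.06, -0.44], [-0.04, -0.11], [-0.03, 0.11], [0.06, 0.13], [-0.1, 0.25]]
(1,) [ 5.69280e+02 -1.33533e+02 -4.50000e-02  5.59000e-01  4.15800e+00
  0.00000e+00  0.00000e+00 -6.70000e-02  9.00000e-02] [-2.59 32.01]
[[-0.23, 0.25], [-0.26, 0.19], [-0.38, -0.03], [-0.08, 0.08], [0.23, -0.21], [-0.41, -0.41], [0.37, 0.46], [0.2, -0.76], [1.54, 0.09]]
[[593.4 155.1  30. ]
 [570.4 117.2  30. ]
 [493.  161.4  30. ]
 [516.3 200.7  30. ]] [543.28891035 158.60366735  30.        ]
[np.float64(89.5), np.float64(44.4), np.float64(89.1), np.float64(45.7)]
yaw -30.167964198440668 [[371.56375574 253.3010485 ]]
[468. 411.  95.]
[ 546. -422.  110.]
[479. 413. 110.]
[747.  31. 125.]
```

View pics/c3.png

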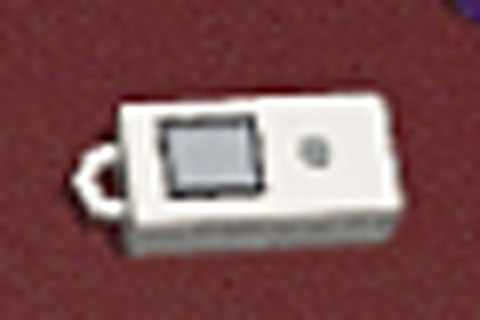

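The c3 crop shows the logger's top centre at scene (372,254), against a projected (371.6,253.3). Both cameras agree, so the logger is at (543.3,158.6) with yaw -30°. The reader is near (570.5,-133) with yaw about -2° and slope about 32°. The tool can only twist about vertical, so the logger has to tilt by swivelling in the grip against the face. First I'll twist to the grasp yaw.

{"fn": "move_arm", "kwargs": {"linear": [[0, 0, 0], [0, 0, 0], [0, 0, 0], [0, 0, 0], [0, 0, 0], [0, 0, 0], [0, 0, 0], [0, 0, 0], [0, 0, 0], [0, 0, 0], [0, 0, 0], [0, 0, 0]], "twist": [-0.185, -0.185, -0.185, -0.185, -0.185, -0.185, -0.185, -0.185, -0.185, -0.185, -0.185, -0.185], "fingers": 87, "newtons": 20}}

```text
time_s: 1.6
ee_pos: [244.3, -574.7, 221.9]
ee_rot: [[-0.0, -0.871, 0.491], [0.001, 0.491, 0.871], [-1.0, 0.001, 0.001]]
contact_force: [-0.4, 1.3, 0.6]
finger_gap: 87.1
```

```bash
cat > go.py <<'E'
import sys
from h import *
def go(t,yaw=None):
    s=get_state();Rm=s["ee_rot"];z=Rm[:,2]
    print("t",round(s["time_s"],2),"pos",s["ee_pos"].round(1),"zyaw",np.degrees(np.arctan2(z[1],z[0])).round(2),"q",s["joint_positions"].round(2),"F",s["contact_force"].round(1),"gap",s["finger_gap"].round(1))
    if t: print("tool shift",(Rm.T@(np.array(t)-s["ee_pos"])).round(1))
    if yaw is not None: print("twist",round(-np.radians(yaw-np.degrees(np.arctan2(z[1],z[0]))),4))
a=[float(v) for v in sys.argv[1:]]
go(a[:3],a[3] if len(a)>3 else None)
E
python3 go.py 543.3 158.6 100 59.8
```

```text
Traceback (most recent call last):
  File "go.py", line 9, in <module>
    go(a[:3],a[3] if len(a)>3 else None)
    ~~^^^^^^^^^^^^^^^^^^^^^^^^^^^^^^^^^^
  File "go.py", line 5, in go
    print("t",round(s["time_s"],2),"pos",s["ee_pos"].round(1),"zyaw",np.degrees(np.arctan2(z[1],z[0])).round(2),"q",s["joint_positions"].round(2),"F",s["contact_force"].round(1),"gap",s["finger_gap"].round(1))
                                                                                                                                                                                        ^^^^^^^^^^^^^^^^^^^^^
AttributeError: 'float' object has no attribute 'round'
```

```bash
sed -i 's/s\["finger_gap"\].round(1)/round(s["finger_gap"],1)/' go.py
python3 go.py 543.3 158.6 100 59.8
```

```text
t 1.6 pos [ 244.3 -574.7  221.9] zyaw 60.57 q [-1.35  0.53  1.43  0.    1.18 -2.4 ] F [-0.4  1.3  0.6] gap 87.1
tool shift [122.8  99.9 785.5]
twist 0.0134
```

{"fn": "move_arm", "kwargs": {"linear": [[0, 5.5, 43], [0, 5.5, 43], [0, 5.5, 43], [0, 5.5, 43], [0, 5.5, 43], [0, 5.5, 43], [0, 5.5, 43], [0, 5.5, 43], [0, 5.5, 43], [0, 5.5, 43], [0, 5.5, 43], [0, 5.5, 43]], "twist": [0.0134, 0, 0, 0, 0, 0, 0, 0, 0, 0, 0, 0]}}

```text
time_s: 3.1
ee_pos: [449.6, -95.6, 222.4]
ee_rot: [[-0.0, -0.861, 0.508], [0.0, 0.508, 0.861], [-1.0, 0.0, -0.0]]
contact_force: [0.2, 0.6, -0.2]
finger_gap: 87.1
```

{"fn": "move_arm", "kwargs": {"linear": [[0, 4.9, 38.5], [0, 4.9, 38.5], [0, 4.9, 38.5], [20, 4.9, 38.5], [30, 4.9, 38.5], [30, 4.9, 38.5], [30, 4.9, 38.5], [10, 0, 0], [0, 0, 0], [0, 0, 0]], "twist": [0, 0, 0, 0, 0, 0, 0, 0, 0, 0]}}

```text
time_s: 4.35
ee_pos: [556.9, 151.5, 103.3]
ee_rot: [[0.001, -0.861, 0.509], [-0.0, 0.509, 0.861], [-1.0, -0.001, 0.0]]
contact_force: [-0.1, -1.0, 0.8]
finger_gap: 87.0
```

```bash
python3 go.py 543.3 158.6 8 59.8
```

```text
t 4.35 pos [556.9 151.5 103.3] zyaw 59.38 q [ 0.07  0.63  1.66 -0.    0.86 -0.96] F [-0.1 -1.   0.8] gap 87.0
tool shift [95.3 15.4 -0.9]
twist -0.0072
```

{"fn": "move_arm", "kwargs": {"linear": [[0, 15.4, -0.9], [20, 0, 0], [25, 0, 0], [25, 0, 0], [15, 0, 0], [10.3, 0, 0], [0, 0, 0], [0, 0, 0]], "twist": [-0.0072, 0, 0, 0, 0, 0, 0, 0]}}

```text
time_s: 5.35
ee_pos: [543.6, 159.6, 7.9]
ee_rot: [[0.001, -0.865, 0.502], [0.0, 0.502, 0.865], [-1.0, -0.001, 0.001]]
contact_force: [0.2, -0.5, 1.2]
finger_gap: 87.4
```

```bash
python3 go.py 543.3 158.6 8 59.8; python3 - <<'E'
from h import *
t=get_image("top");s=get_image("scene")
r=lambda im,x,y,w,h,k:cv2.resize(im[y:y+h,x:x+w],None,fx=k,fy=k,interpolation=cv2.INTER_CUBIC)
cv2.imwrite("pics/g1.png",np.hstack([r(t,230,180,80,80,5),r(s,330,220,80,80,5)]))
E
```

```text
t 5.35 pos [543.6 159.6   7.9] zyaw 59.86 q [ 0.09  0.77  1.72  0.    0.64 -0.96] F [ 0.2 -0.5  1.2] gap 87.4
tool shift [-0.1 -0.3 -1. ]
twist 0.0011
```

View pics/g1.png

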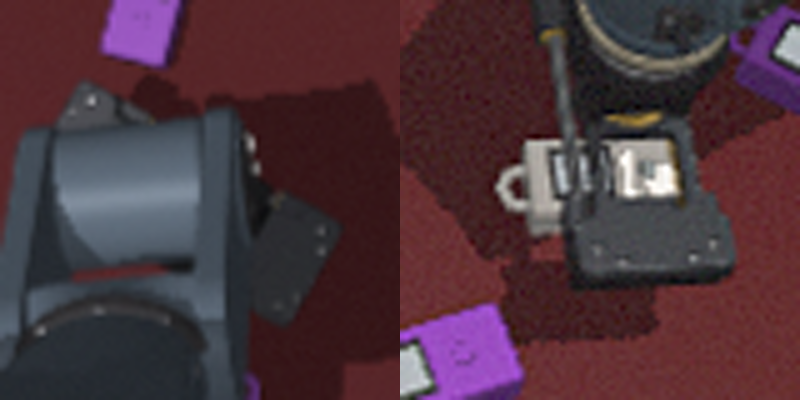

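The gripper straddles the white logger and the body clears the decoys. Now close and lift.

{"fn": "move_arm", "kwargs": {"linear": [[0, 0, 0], [0, 0, 0], [0, 0, 0], [0, 0, 0], [0, 0, 0], [0, 0, 0], [-5, 0, 0], [-30, 0, 0], [-40, 0, 0], [-40, 0, 0], [-30, 0, 0], [0, 0, 0]], "twist": [0, 0, 0, 0, 0, 0, 0, 0, 0, 0, 0, 0], "fingers": 30, "newtons": 25}}

```text
time_s: 6.95
ee_pos: [544.7, 159.7, 154.7]
ee_rot: [[0.006, -0.865, 0.502], [0.0, 0.502, 0.865], [-1.0, -0.005, 0.003]]
contact_force: [-0.2, 0.1, -2.1]
finger_gap: 43.6
```

```bash
python3 go.py 520 -130 153 87.7
```

```text
t 6.95 pos [544.7 159.7 154.7] zyaw 59.87 q [ 0.09  0.54  1.65 -0.    0.95 -0.96] F [-0.2  0.1 -2.1] gap 43.6
tool shift [   1.4 -124.1 -262.9]
twist -0.4857
```

{"fn": "move_arm", "kwargs": {"linear": [[0, 0, 0], [0, 0, 0], [0, 0, 0], [0, -3.5, -30], [0, -3.5, -40], [0, -3.5, -40], [0, -3.5, -40], [0, -3.5, -40], [0, -3.5, -40], [0, -3.5, -40], [0, -3.5, -21], [0, 0, 0]], "twist": [-0.162, -0.162, -0.162, 0, 0, 0, 0, 0, 0, 0, 0, 0]}}

```text
time_s: 8.45
ee_pos: [559.1, -133.1, 151.2]
ee_rot: [[-0.001, -0.999, 0.042], [0.001, 0.042, 0.999], [-1.0, 0.001, 0.001]]
contact_force: [-0.1, 1.5, -2.4]
finger_gap: 43.6
```

```bash
python3 go.py 562 -132.4 125 87.8
```

```text
t 8.45 pos [ 559.1 -133.1  151.2] zyaw 87.57 q [-0.43  0.55  1.63  0.    0.96 -1.96] F [-0.1  1.5 -2.4] gap 43.6
tool shift [26.2 -2.9  0.8]
twist -0.004
```

{"fn": "move_arm", "kwargs": {"linear": [[15, -2.9, 0.8], [11, 0, 0], [3, 0, 0], [3, 0, 0], [2, 0, 0], [0, 0, 0]], "twist": [-0.004, 0, 0, 0, 0, 0], "newtons": 15}}

```text
time_s: 9.2
ee_pos: [562.4, -131.7, 118.3]
ee_rot: [[0.0, -0.999, 0.036], [-0.0, 0.036, 0.999], [-1.0, -0.0, -0.0]]
contact_force: [0.1, -0.8, -1.7]
finger_gap: 43.8
```

{"fn": "move_arm", "kwargs": {"linear": [[2, 0, 0], [2, 0, 0], [0, 0, 0]], "twist": [0, 0, 0]}}

```text
time_s: 9.57
ee_pos: [562.0, -131.8, 114.5]
ee_rot: [[-0.0, -0.999, 0.036], [-0.0, 0.036, 0.999], [-1.0, 0.0, -0.0]]
contact_force: [-3.2, -0.7, 2.4]
finger_gap: 43.8
```

{"fn": "move_arm", "kwargs": {"linear": [[2, 0, 0], [2, 0, 0], [0, 0, 0]], "twist": [0, 0, 0]}}

```text
time_s: 9.95
ee_pos: [561.3, -131.7, 109.8]
ee_rot: [[-0.002, -0.999, 0.036], [0.0, 0.036, 0.999], [-1.0, 0.002, 0.0]]
contact_force: [-4.8, -1.3, 2.5]
finger_gap: 43.7
```

{"fn": "move_arm", "kwargs": {"linear": [[2.5, 0, 0], [2.5, 0, 0], [2.5, 0, 0], [0, 0, 0]], "twist": [0, 0, 0, 0]}}

```text
time_s: 10.45
ee_pos: [561.4, -131.5, 102.1]
ee_rot: [[-0.002, -0.999, 0.036], [0.001, 0.036, 0.999], [-1.0, 0.002, 0.001]]
contact_force: [-3.4, -1.6, 0.2]
finger_gap: 43.9
```

{"fn": "move_arm", "kwargs": {"linear": [[2, 0, 0], [2, 0, 0], [2, 0, 0], [0, 0, 0]], "twist": [0, 0, 0, 0]}}

```text
time_s: 10.95
ee_pos: [562.4, -131.5, 96.6]
ee_rot: [[-0.0, -0.999, 0.036], [0.0, 0.036, 0.999], [-1.0, 0.0, 0.0]]
contact_force: [-3.8, -0.8, 0.9]
finger_gap: 43.7
```

```bash
python3 go.py; python3 - <<'E'
from h import *
s=get_image("scene")
r=lambda im,x,y,w,h,k:cv2.resize(im[y:y+h,x:x+w],None,fx=k,fy=k,interpolation=cv2.INTER_CUBIC)
cv2.imwrite("pics/d1.png",r(s,255,125,110,100,6))
E
```

```text
t 10.95 pos [ 562.4 -131.5   96.6] zyaw 87.94 q [-0.42  0.64  1.66  0.    0.85 -1.96] F [-3.8 -0.8  0.9] gap 43.7
```

View pics/d1.png

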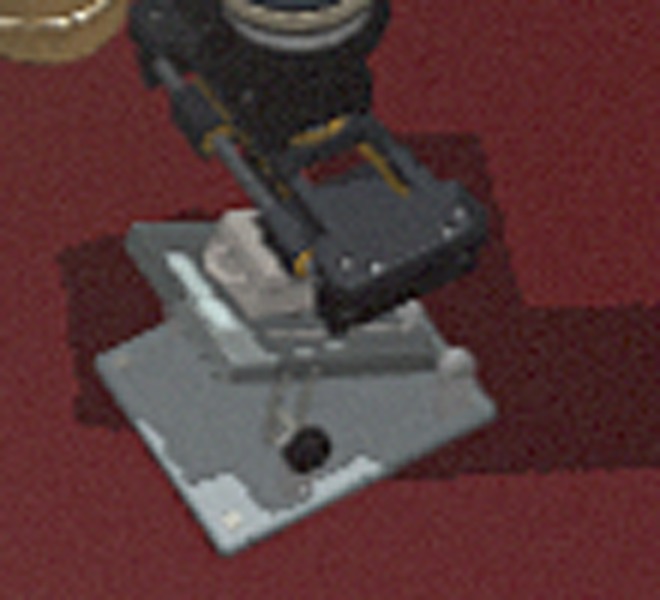

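The logger is tilting in the grip, with its eye end on the face at crop (235,245). I'll continue down.

{"fn": "move_arm", "kwargs": {"linear": [[1.5, 0, 0], [1.5, 0, 0], [0, 0, 0]], "twist": [0, 0, 0]}}

```text
time_s: 11.38
ee_pos: [562.9, -131.6, 93.8]
ee_rot: [[0.001, -0.999, 0.036], [-0.0, 0.036, 0.999], [-1.0, -0.001, -0.0]]
contact_force: [-2.6, -0.0, 2.1]
finger_gap: 43.8
```

{"fn": "move_arm", "kwargs": {"linear": [[1.5, 0, 0], [1.5, 0, 0], [0, 0, 0]], "twist": [0, 0, 0]}}

```text
time_s: 11.75
ee_pos: [563.4, -131.7, 91.5]
ee_rot: [[0.002, -0.999, 0.036], [-0.0, 0.036, 0.999], [-1.0, -0.002, -0.0]]
contact_force: [-2.3, 1.7, 6.2]
finger_gap: 43.9
```

{"fn": "move_arm", "kwargs": {"linear": [[0.6, 1, 0], [0.6, 1, 0], [0.6, 1, 0], [0, 0, 0]], "twist": [0, 0, 0, 0]}}

```text
time_s: 12.25
ee_pos: [561.6, -132.2, 90.2]
ee_rot: [[0.005, -0.999, 0.036], [-0.002, 0.036, 0.999], [-1.0, -0.005, -0.001]]
contact_force: [-1.7, -0.3, 7.6]
finger_gap: 43.6
```

{"fn": "move_arm", "kwargs": {"linear": [[0.6, 1, 0], [0.6, 1, 0], [0, 0, 0]], "twist": [0, 0, 0]}}

```text
time_s: 12.62
ee_pos: [559.7, -132.3, 89.0]
ee_rot: [[0.005, -0.999, 0.036], [-0.002, 0.036, 0.999], [-1.0, -0.005, -0.002]]
contact_force: [-0.8, -0.3, 6.1]
finger_gap: 43.7
```

{"fn": "move_arm", "kwargs": {"linear": [[0.6, 1, 0], [0.6, 1, 0], [0, 0, 0]], "twist": [0, 0, 0]}}

```text
time_s: 13.0
ee_pos: [557.7, -132.3, 87.7]
ee_rot: [[0.005, -0.999, 0.036], [-0.002, 0.036, 0.999], [-1.0, -0.005, -0.002]]
contact_force: [-1.3, -0.7, 5.1]
finger_gap: 43.8
```

{"fn": "move_arm", "kwargs": {"linear": [[0.6, 1, 0], [0.6, 1, 0], [0, 0, 0]], "twist": [0, 0, 0]}}

```text
time_s: 13.38
ee_pos: [556.1, -132.3, 86.6]
ee_rot: [[0.006, -0.999, 0.036], [-0.002, 0.036, 0.999], [-1.0, -0.006, -0.002]]
contact_force: [-1.0, -0.3, 5.6]
finger_gap: 43.9
```

{"fn": "move_arm", "kwargs": {"linear": [[0.6, 1, 0], [0.6, 1, 0], [0, 0, 0]], "twist": [0, 0, 0]}}

```text
time_s: 13.75
ee_pos: [556.1, -132.3, 86.5]
ee_rot: [[0.011, -0.999, 0.037], [-0.003, 0.037, 0.999], [-1.0, -0.011, -0.002]]
contact_force: [2.3, 1.4, 9.7]
finger_gap: 43.8
```

{"fn": "move_arm", "kwargs": {"linear": [[0.6, 1, 0], [0.6, 1, 0], [0, 0, 0]], "twist": [0, 0, 0]}}

```text
time_s: 14.12
ee_pos: [556.0, -132.4, 86.4]
ee_rot: [[0.015, -0.999, 0.038], [-0.004, 0.038, 0.999], [-1.0, -0.015, -0.003]]
contact_force: [3.8, 3.7, 15.0]
finger_gap: 44.0
```

{"fn": "move_arm", "kwargs": {"linear": [[0.8, -0.5, 0], [0.8, -0.5, 0], [0, 0, 0]], "twist": [0, 0, 0], "newtons": 25}}

```text
time_s: 14.5
ee_pos: [556.2, -132.5, 86.0]
ee_rot: [[0.014, -0.999, 0.037], [-0.004, 0.037, 0.999], [-1.0, -0.014, -0.003]]
contact_force: [-0.7, 3.3, 23.3]
finger_gap: 44.1
```

```bash
python3 go.py; python3 - <<'E'
from h import *
print(get_state()["ft_torque"])
s=get_image("scene");t=get_image("top")
r=lambda im,x,y,w,h,k:cv2.resize(im[y:y+h,x:x+w],None,fx=k,fy=k,interpolation=cv2.INTER_CUBIC)
cv2.imwrite("pics/d2.png",np.hstack([r(s,270,140,65,65,9),r(t,330,175,23,65,9)]))
E
```

```text
t 14.5 pos [ 556.2 -132.5   86. ] zyaw 87.89 q [-0.43  0.64  1.69  0.    0.79 -1.97] F [-0.7  3.3 23.3] gap 44.1
[ 7.90542215e-01 -3.07847886e-01 -1.93002731e-04]
```

View pics/d2.png

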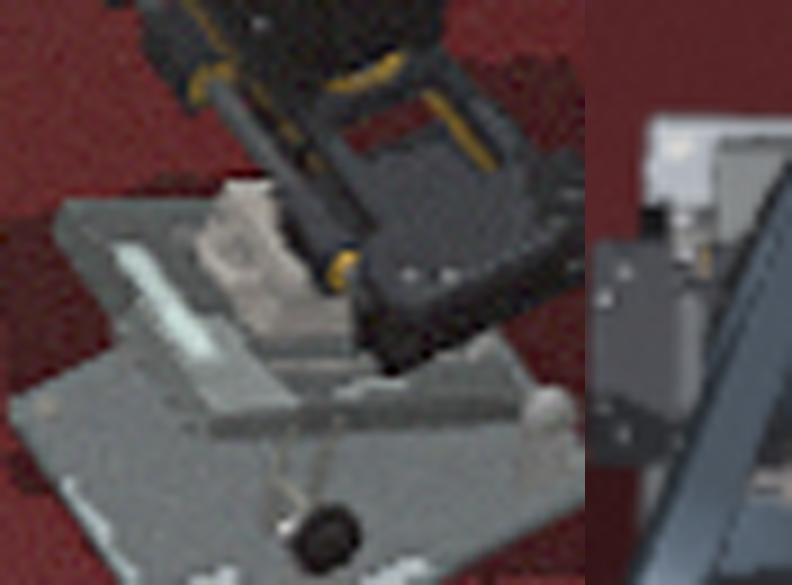

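The logger is tilted to about the face slope, eye uppermost. Its eye-end lower edge is at crop (260,340)–(350,345), and the fingers are clear. I'll overlay the predicted flush box to check.

```bash
cat > ov.py <<'E'
import contextlib,io
with contextlib.redirect_stdout(io.StringIO()):
    from fit import *
import sys
def ov(q,src,out):
    im=src.copy();k=10;x0,y0,w,h=278,145,60,50
    im=cv2.resize(im[y0:y0+h,x0:x0+w],None,fx=k,fy=k,interpolation=cv2.INTER_CUBIC)
    im=cv2.convertScaleAbs(im,alpha=1.6)
    for n,col in((0,(0,255,0)),(5,(0,0,255))):
        P=[world(('f',u,v,c+n),q) for u,v,c in[(102,22,0),(102,-22,0),(102,-22,30),(102,22,30),(12,22,0),(12,22,30)]]
        p=((proj("scene",P)+q[7:9]-[x0,y0]+.5)*k-.5).round().astype(int)
        for a,b in((0,1),(1,2),(2,3),(3,0),(0,4),(3,5)):cv2.line(im,p[a].tolist(),p[b].tolist(),col,1)
    cv2.imwrite(out,im)
if __name__=="__main__":
    o=least_squares(res,[570,-133,0,.57,5,0,0,0,0],kwargs=dict(sets=(1,)),loss='soft_l1',f_scale=.5)
    ov(o.x,get_image("scene"),sys.argv[1])
E
python3 ov.py pics/o1.png
```

```text
Traceback (most recent call last):
  File "ov.py", line 16, in <module>
    ov(o.x,get_image("scene"),sys.argv[1])
    ~~^^^^^^^^^^^^^^^^^^^^^^^^^^^^^^^^^^^^
  File "ov.py", line 10, in ov
    P=[world(('f',u,v,c+n),q) for u,v,c in[(102,22,0),(102,-22,0),(102,-22,30),(102,22,30),(12,22,0),(12,22,30)]]
       ~~~~~^^^^^^^^^^^^^^^^^
  File "fit.py", line 8, in world
    x,y,yaw,s,h=q;P=[]
    ^^^^^^^^^^^
ValueError: too many values to unpack (expected 5)
```

```bash
sed -i 's/c+n),q)/c+n),q[:5])/' ov.py; python3 ov.py pics/o1.png
```

```text
(no output)
```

View pics/o1.png

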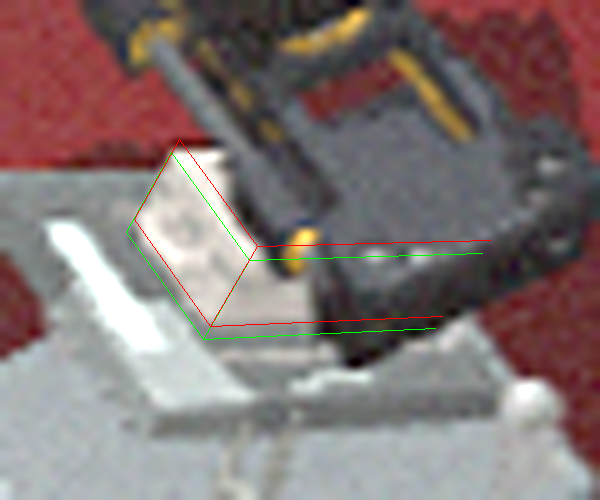

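{"fn": "move_arm", "kwargs": {"linear": [[0.3, -1.4, 0], [0.3, -1.4, 0], [0, 0, 0], [0, 0, 0]], "twist": [0, 0, 0, 0]}}

```text
time_s: 15.2
ee_pos: [556.3, -132.5, 85.5]
ee_rot: [[0.008, -0.999, 0.036], [-0.003, 0.036, 0.999], [-1.0, -0.008, -0.003]]
contact_force: [-6.2, 1.5, 27.2]
finger_gap: 44.1
```

{"fn": "move_arm", "kwargs": {"linear": [[0.8, -0.5, 0], [0, 0, 0], [0, 0, 0]], "twist": [0, 0, 0]}}

```text
time_s: 15.58
ee_pos: [556.6, -132.5, 85.0]
ee_rot: [[0.008, -0.999, 0.036], [-0.003, 0.036, 0.999], [-1.0, -0.008, -0.003]]
contact_force: [-6.6, 1.8, 30.2]
finger_gap: 43.8
```

{"fn": "move_arm", "kwargs": {"linear": [[0, 0, 0], [0, 0, 0], [0, 0, 0]], "twist": [0, 0, 0], "newtons": 50}}

```text
time_s: 15.95
ee_pos: [556.5, -132.4, 85.0]
ee_rot: [[0.007, -0.999, 0.036], [-0.003, 0.036, 0.999], [-1.0, -0.008, -0.003]]
contact_force: [-6.5, 2.6, 29.6]
finger_gap: 43.4
```

{"fn": "move_arm", "kwargs": {"linear": [[0.4, -1.7, 0], [0, 0, 0], [0, 0, 0]], "twist": [0, 0, 0]}}

```text
time_s: 16.32
ee_pos: [556.5, -132.4, 85.0]
ee_rot: [[0.004, -0.999, 0.035], [-0.003, 0.035, 0.999], [-1.0, -0.004, -0.003]]
contact_force: [-10.3, 0.9, 34.3]
finger_gap: 43.4
```

```bash
python3 go.py; python3 ov.py pics/o2.png; python3 - <<'E'
from h import *
print([get_state()["contact_force"].round(1)])
E
```

```text
t 16.32 pos [ 556.5 -132.4   85. ] zyaw 87.98 q [-0.43  0.65  1.68 -0.    0.81 -1.96] F [-10.3   0.9  34.3] gap 43.4
[array([-11.9,   2. ,  33.7])]
```

View pics/o2.png

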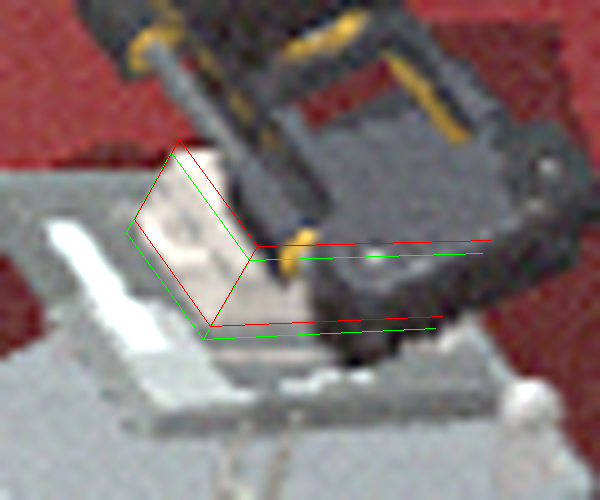

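{"fn": "move_arm", "kwargs": {"linear": [[0, 0, 0], [0, 0, 0], [0, 0, 0], [0, 0, 0], [0, 0, 0], [0, 0, 0]], "twist": [0, 0, 0, 0, 0, 0]}}

```text
time_s: 17.12
ee_pos: [556.5, -132.4, 85.0]
ee_rot: [[0.004, -0.999, 0.035], [-0.003, 0.035, 0.999], [-1.0, -0.004, -0.003]]
contact_force: [-10.4, 1.2, 35.3]
finger_gap: 43.9
```

```bash
python3 go.py; python3 -c "
from plant import *
print(hand_in())"
```

```text
t 17.12 pos [ 556.5 -132.4   85. ] zyaw 87.98 q [-0.43  0.65  1.68 -0.    0.8  -1.96] F [-10.4   1.2  35.3] gap 43.9
the job is handed in; nothing more can be done
None
```

I docked the white logger on the reader and handed in at about 17 s, still gripping it (50 N) and holding it pressed. I could not read the pins directly; that all four are pushed in is inferred from the forces and one camera view.

**How it was done:** I gripped the logger across its 44 mm and turned it to the reader's yaw. I then let the face swivel it in the grip, because the arm can only twist about vertical. After that I slid it down to the ledge stop and pressed it along the face normal.

**Slope:** the camera fit gave about 32–33° and first contact agreed (about 32.4°). The overhead camera alone gave 38°, outside the reader's 14–34° range, so I discounted it.

**Last checks:**
- **Press force:** about 36 N normal to the face, against about 7 N needed for the pins, plus about 10 N towards the ledge. More push no longer moved the tool, and the pose was steady over the last 0.75 s.
- **Flushness:** the camera overlay put the eye end flush with the face to about 1 mm, rather than standing 5 mm off on the pins. The foot end was hidden by the gripper, so I judged it from the ledge stop and the forces.
- **Centring:** the logger was within about 0.5 mm of the ledge centre estimated from the cameras, whose calibration is good to about 2 mm.
- **Disagreement:** the position along the slope came out about 2.7 mm uphill of nominal. I put that down to camera error, since the ledge stop was clearly felt.
- **Slip:** at 25 N grip the tool crept about 1 mm, perhaps slipping in the pads, so I raised the grip to 50 N and the creep stopped.

The jars and the glue bottle were outside the arm's path; I did not check them again with the cameras afterwards.

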